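# Shim a channel snug in its welding fixture

### The job

Before the channel is tacked, pack out the gap between it and the sprung pad at each end: take shim plates from the wooden rack and push them upright all the way down into the gap, one after another, until the stack is snug and the pad just gives. Do this at both ends (the two gaps take different numbers of shims), leave the shim that is not needed standing in the rack, and do not disturb the tray, hammer and tin.

Things in the scene. Friction and masses are not known exactly. Their poses are not given: they have to be found in the camera images.
- fixture: Fixed steel base plate, 200 (x) by 310 (y) by 12 mm; origin at the centre of its underside. On it an aluminium U-channel runs along y (-150 to +150), walls up to z = 52. At its middle a clamp bar (y -12 to 12, x 22 to 98, top z = 60, bolt head to z = 66). The two sprung pads stand at y = +85 and y = -85, either at either place.
- gap_pos (a point): Point on the channel's flat upright face, at the fixture's y = +85, level with the plate's upper face on which shims stand (z = 12 above the table). Axes as the fixture's: the face is the plane x = 0 here (fixture x = +20) and looks to -x, to the pad. Its top edge is 40 above this point. Shims go in from above, upright, thickness along x, centred on this y.
- gap_neg (a point): The same point on the channel's face at the fixture's y = -85.
- face_a (a point): Centre of the front face of sprung pad A, 18 above the plate; moves with the pad. Axes as the fixture's, +x points across the gap to the channel. Pad 56 wide (y); face upright from 3 to 26 above the plate, then slopes back 8 to its top at 40, as a lead-in. Behind it a fixed housing 66 wide, 36 high. Its gap takes one shim or two.
- face_b (a point): The same for pad B. The pads differ in thickness, so the gaps differ by about one shim. At each end the last shim needed pushes the pad back by about 1 to 4 mm; one fewer leaves several mm of play, one more cannot go in. A shim that sticks part-way down can be pressed home on its top with closed fingers.
- pad_a (a joint): How far pad A is pushed back from rest, away from the channel, in m: 0 at rest, hard limit 0.009. A spring returns it: about 3 N at rest, 0.4 N more per mm. It stays at 0 while the gap is loose, above 0 when the shims are snug.
- pad_b (a joint): The same for pad B.
- rack: Fixed wooden shim rack, 160 (x) by 80 (y); origin at the centre of its underside. Four slots at x = -54, -18, +18, +54, each 13 wide (x), 64 long (y), slot floor at z = 12, top of the wood at z = 34. One shim stands in each at the start. At the robot's left or right.
- shim1_centre (a point): Centre of shim 1, 35.5 above its foot. Four like steel plates, 10 thick (x), 71 tall (z), about 0.22 kg. Lower part 60 wide (y), 40 tall, foot bevelled 2 mm on both faces. Upper part: grip tab 36 wide (y), 40 to 71 above the foot, sides straight up to 66, then 5 mm corner bevels. Grasp the tab from above across its 36 mm; seated, it stands above channel and pad.
- shim2_centre (a point): Centre of shim 2, like shim 1.
- shim3_centre (a point): Centre of shim 3, like shim 1.
- shim4_centre (a point): Centre of shim 4, like shim 1.
- scrap_tray: Bystander: open steel tray 150 by 110 by 45 mm, loose, on the opposite side from the rack; origin at the centre of its underside.
- hammer: Bystander: loose hammer, 280 mm long, lying at one side.
- tin: Bystander: loose open steel tin, 84 mm across, 60 mm high.
Things that resemble listed ones, but are neither listed nor needed, are in the scene too. What is shaped like the part that bears shim1_centre but purple is not meant.

How it is judged:
By the outcome, as a careful person would: the job done as asked, in the order asked, and still so for the second after the job is handed in, with the robot touching nothing.
It also fails if it takes over 72 s, if anything falls off the work surface, if the arm or the gripper's body presses on something with over 40 N, if the wrist force passes 120 N, or if a joint passes its speed limit or range.

### The arm

A 6-joint arm with a two-finger parallel gripper is mounted at the origin on the work surface. World frame = base frame: x ahead of the robot, y to its left, z up, the work surface at z = 0. Lengths are in m, angles in rad, forces in N, time in s.
With the tool pointing down it reaches from about 0.275 to 0.775 m from the base axis. Payload 14.6 kg.
Tool frame: the origin (TCP) lies between the finger pads; the fingertips stand 19 mm ahead of it and the grasp point (between the pads) is the TCP; z points along the fingers, y is the direction in which the jaws open and shut (so a half turn about z gives the same grasp; the last joint's range is limited). The gripper opens to 85 mm and grips with 20 to 120 N. Pads are 22 mm wide; open, the fingers measure 114 mm over their backs; the gripper's body (76 mm by 85 mm) begins 54 mm behind the grasp point. The pads swing forward as they close: fully open they stand 13 mm farther back than shut.
Start: joints at [-1.34, 0.263, -0.048, 1.259, 0, 1.415], TCP at [0.198, -0.486, 0.218] pointing down, gripper open.
Joint ranges: [-2.65, 2.65], [-0.89, 1.7], [-1.18, 1.37], [-2.13, 2.11], [-1.35, 1.29], [-3.14, 3.14]. Speed limits (rad/s): [1.89, 1.89, 2.57, 2.79, 3.14, 3.14].

### API

Orientations are given as a rotation vector (axis times angle).
In Python, from plant import state, get_image, camera_params, finish_job gives the robot as it stands.
- The arm moves only by the shell command python3 -m handwheel 'ROWS'. ROWS is JSON, a list of rows, each a list of 7 numbers: the turn, a rotation vector about the world's x, y, z in degrees, then the shift along the world's x, y, z in cm, then the opening in per cent of the stroke, from 0 (shut) to 100 (fully open). In form: [[rx, ry, rz, tx, ty, tz, gripper], ...]. A call has 1 to 10 rows; each row shifts and turns the pose as measured when the row begins; what a row does not reach is not made up. A row lasts 1/12 s, in which the tool goes at most 41.7 mm and 7.16 degrees, less where a joint would pass 70% of its speed; a pose out of reach is approached as far as the arm can. A call with a gripper value outside its range is refused whole. The fingers move at their own pace and stop on an object; the grip force is fixed at half the most. Time passes only in rows, so rows that do not move let the fingers close. It gives the time, the measured TCP pose, the force and the opening at its end, in the units of the state.
- state(): the state, without advancing time (a new reading comes with each control period).
- get_image(name): name is "side" or "top" or "wrist"; returns the picture (420x560x3 uint8, blue, green, red); there is no depth.
- camera_params(name): a dict with "mtx" (3x3 intrinsics, pixels), "extrinsics" (4x4, takes a point from world to camera coordinates); the wrist camera has in their place "hand_eye" (4x4, takes a point from camera to tool coordinates, whose origin is the TCP and whose axes are the flange's). Camera axes: x right, y down, z forward; pixel columns grow to the right and rows downward; lengths in m; the calibration is good to about 2 mm. A picture is of the moment at which its call begins: read the wrist's pose just before it. camera_params takes no time and is no camera call.
- finish_job(): hands the job in, once; it reports no verdict.
The state is a dict: "clock": time; "qpos": joint angles; "joint_vel": joint speeds; "joint_efforts": joint torques, N m; "eef_pos": TCP position; "eef_rot": TCP orientation; "wrist_force": force on the tool from outside, world axes, zero at the start; "wrist_torque": the same for the moment, N m; "grip_width": finger opening in m.
Only numpy, scipy, OpenCV 4.12 (cv2) and the standard library are available. Lean on these libraries where they do the work, as an engineer would, in place of code of your own. Each camera call takes 0.05 s, during which the arm holds its last target. There are 200 camera calls.

## Working session

There is one attempt and no reset: what is moved stays moved. The work goes in short steps, Python scripts to look and compute and a shell command to move; the robot and the scene stay as the last step left them, time stands still between calls to the robot, and variables do not carry over. Pictures are saved under pics/ and viewed, about 8 in all and at most 12, crops included, and the job is handed in when it is done.

```bash
ls; mkdir -p pics; python3 - <<'E'
from plant import *
import cv2,numpy as np
s=state();print(s)
for n in("top","side"):
    cv2.imwrite(f"pics/{n}0.png",get_image(n))
for n in("top","side","wrist"):print(n,camera_params(n))
E
```

```text
pics
{'clock': 0.0, 'qpos': array([-1.34030499e+00,  2.63541487e-01, -4.89227586e-02,  1.25936697e+00,
       -4.96698237e-05,  1.41551299e+00]), 'joint_vel': array([-1.37092262e-04, -2.06687002e-03, -3.96440161e-04,  3.23555717e-04,
       -6.32780258e-05,  4.63127055e-04]), 'joint_efforts': array([-1.32346333e-03, -6.37604713e+01,  3.84562790e+01,  1.37292361e-02,
       -5.78700019e-05,  4.94160105e-06]), 'eef_pos': array([ 0.19747247, -0.4861552 ,  0.21712067]), 'eef_rot': array([-3.08231817e+00, -6.02024989e-01,  1.39034947e-04]), 'wrist_force': array([-0.49581349,  0.17061545,  0.86753574]), 'wrist_torque': array([-0.02245031,  0.01164541, -0.03933369]), 'grip_width': 0.08538474370648204}
top {'mtx': array([[512.32323673,   0.        , 277.66911298],
       [  0.        , 512.32323673, 206.8134306 ],
       [  0.        ,   0.        ,   1.        ]]), 'extrinsics': array([[-0.02484646, -0.99968669,  0.00302781,  0.01853077],
       [-0.99160126,  0.02426074, -0.12703681,  0.4969008 ],
       [ 0.12692355, -0.0061588 , -0.99189338,  1.33737391],
       [ 0.        ,  0.        
[... 281 characters left out ...]
[-0.20348952, -0.57909705, -0.78945464,  0.15136761],
       [ 0.27493203,  0.74008458, -0.61374848,  1.44640127],
       [ 0.        ,  0.        ,  0.        ,  1.        ]])}
wrist {'mtx': array([[291.511699  ,   0.        , 278.31132719],
       [  0.        , 291.511699  , 205.6123134 ],
       [  0.        ,   0.        ,   1.        ]]), 'hand_eye': array([[-4.93240401e-04, -9.62079154e-01, -2.72769974e-01,
         6.93761999e-02],
       [ 9.99999874e-01, -5.00922339e-04, -4.14759678e-05,
         3.00123675e-04],
       [-9.67334095e-05, -2.72769960e-01,  9.62079279e-01,
        -1.55522801e-01],
       [ 0.00000000e+00,  0.00000000e+00,  0.00000000e+00,
         1.00000000e+00]])}
```

View pics/top0.png

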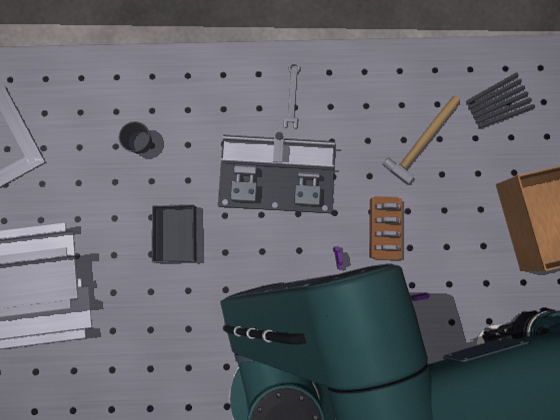

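View pics/side0.png

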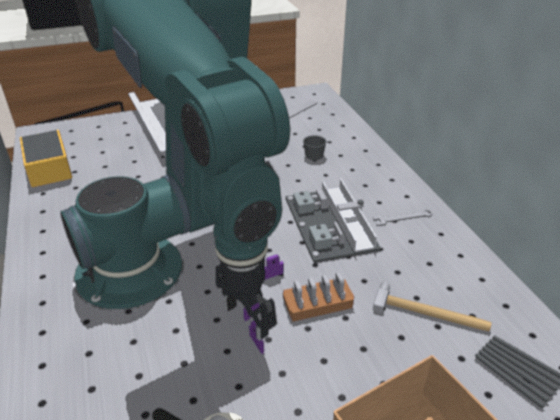

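The rack is on the right at about (387,228) in the top view, with four shims in it. The fixture is at (277,173), pads towards the robot. The tray is at (177,235), the hammer at (425,140) and the tin at (138,138). The purple decoys lie near the arm.

```bash
cat > h.py <<'E'
from plant import *
import cv2,numpy as np
from scipy.spatial.transform import Rotation as R
def cam(n):
    p=camera_params(n)
    if n!="wrist": return p["mtx"],np.linalg.inv(p["extrinsics"])
    s=state();T=np.eye(4);T[:3,:3]=R.from_rotvec(s["eef_rot"]).as_matrix();T[:3,3]=s["eef_pos"]
    return p["mtx"],T@p["hand_eye"]
def ray(C,uv,z):
    K,T=C;uv=np.atleast_2d(np.array(uv,float))
    d=np.c_[uv,np.ones(len(uv))]@np.linalg.inv(K).T@T[:3,:3].T;o=T[:3,3]
    return o+d*((z-o[2])/d[:,2])[:,None]
def proj(C,P):
    K,T=C;X=np.linalg.inv(T)@np.r_[P,1];q=K@X[:3];return q[:2]/q[2]
def st():
    s=state();M=R.from_rotvec(s["eef_rot"]).as_matrix()
    print("t%.2f"%s["clock"],"tcp mm",np.round(s["eef_pos"]*1e3,1),"yaw_toolx %.2f"%np.degrees(np.arctan2(M[1,0],M[0,0])),"tilt z",np.round(M[:,2],3),"F",np.round(s["wrist_force"],1),"w %.1f"%(s["grip_width"]*1e3),"q",np.round(s["qpos"],2))
E
python3 - <<'E'
from h import *
C=cam("top")
im=cv2.imread("pics/top0.png")
print("fixture plate",np.round(ray(C,[(219,205),(333,212),(339,140),(222,133)],.012)*1e3)[:,:2].tolist())
hsv=cv2.cvtColor(im,cv2.COLOR_BGR2HSV)
m=cv2.inRange(hsv,(5,100,60),(20,255,255));m[:,460:]=0;m[:190]=0;m[270:]=0
c=max(cv2.findContours(m,0,2)[0],key=cv2.contourArea)
r=cv2.minAreaRect(c);print(r);b=ray(C,cv2.boxPoints(r),.030)*1e3
print("rack",np.round(b)[:,:2].tolist(),b.mean(0))
for n,uv,z in(("tray",[(177,235)],.045),("tin",[(135,137)],.06),("hammer",[(397,170),(455,100)],.02)):print(n,np.round(ray(C,uv,z)*1e3).tolist())
st()
E
```

```text
fixture plate [[509.0, 165.0], [482.0, -143.0], [681.0, -168.0], [709.0, 155.0]]
((385.5, 228.0), (62.0, 31.0), 90.0)
rack [[518.0, -242.0], [516.0, -325.0], [350.0, -316.0], [352.0, -234.0]] [ 434.16853813 -279.43779022   30.        ]
tray [[427.0, 272.0, 45.0]]
tin [[690.0, 381.0, 60.0]]
hammer [[592.0, -321.0, 20.0], [785.0, -493.0, 20.0]]
t0.10 tcp mm [ 197.5 -486.1  217.2] yaw_toolx 22.11 tilt z [-0.     0.001 -1.   ] F [ 0.7 -0.2  1. ] w 85.2 q [-1.34  0.26 -0.05  1.26 -0.    1.42]
```

```bash
python3 -m handwheel '[[0,0,-6,2.7,2.6,0,100],[0,0,-6,2.7,2.6,0,100],[0,0,-6,2.7,2.6,0,100],[0,0,-6,2.7,2.6,0,100],[0,0,0,2.7,2.6,0,100],[0,0,0,2.7,2.6,0,100],[0,0,0,2.7,2.6,0,100],[0,0,0,2.7,2.6,0,100],[0,0,0,0,0,0,100]]'; python3 - <<'E'
from h import *
st();cv2.imwrite("pics/w1.png",get_image("wrist"));st()
E
```

```text
clock: 0.85
eef_pos: [0.4182, -0.2685, 0.2144]
eef_rot: [-3.135, 0.089, 0.003]
wrist_force: [-0.3, -0.2, 0.6]
grip_width: 0.0854
t0.85 tcp mm [ 418.2 -268.5  214.4] yaw_toolx -3.25 tilt z [-0.002  0.005 -1.   ] F [-0.3 -0.2  0.6] w 85.4 q [-0.74  0.22 -0.12  1.24  0.    2.46]
t0.90 tcp mm [ 416.8 -270.1  214.3] yaw_toolx -3.25 tilt z [-0.003  0.005 -1.   ] F [-0.7  0.   0.1] w 85.0 q [-0.74  0.22 -0.12  1.24  0.    2.46]
```

View pics/w1.png

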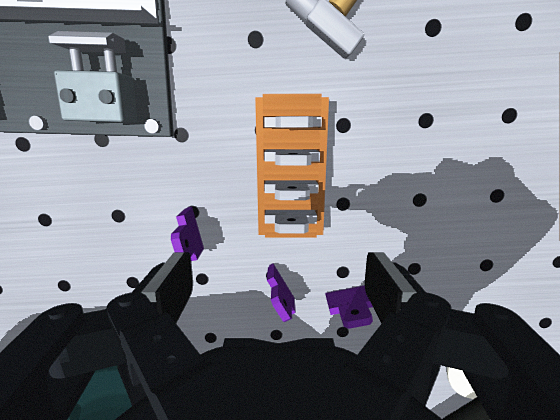

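The rack is near image centre, (257,96) to (328,237), with shim tabs at rows about 121, 157, 190 and 221, and three purple decoys below it. Now I'll enlarge and measure it.

```bash
python3 - <<'E'
from h import *
C=cam("wrist");im=cv2.imread("pics/w1.png")
hsv=cv2.cvtColor(im,cv2.COLOR_BGR2HSV)
m=cv2.inRange(hsv,(5,120,60),(20,255,255));m[:,:240]=0;m[:,340:]=0;m[:90]=0
m=cv2.morphologyEx(m,3,np.ones((25,25)))
c=max(cv2.findContours(m,0,1)[0],key=cv2.contourArea)[:,0]
b=cv2.approxPolyDP(c,4,True)[:,0];print(b.tolist());print(np.round(ray(C,b,.034)*1e3,1)[:,:2].tolist())
# left/right edge fits
rows=range(100,232,3);L=[(np.where(m[r])[0].min(),r) for r in rows];Rr=[(np.where(m[r])[0].max()+1,r) for r in rows]
for e in(L,Rr):
    P=ray(C,e,.034);k=np.polyfit(P[:,0],P[:,1],1);print("edge yaw %.2f y@435 %.1f"%(np.degrees(np.arctan(k[0])),np.polyval(k,.435)*1e3))
x=cv2.resize(im[85:245,245:345],None,fx=5,fy=3.75*4/3,interpolation=cv2.INTER_CUBIC)
cv2.imwrite("pics/w1z.png",x[:800][:, :])
cv2.imwrite("pics/w1z.png",cv2.resize(im[100:245,240:345],None,fx=4.1,fy=4.1,interpolation=cv2.INTER_CUBIC))
E
```

```text
[[256, 97], [259, 234], [322, 234], [328, 98]]
[[514.1, -250.8], [355.6, -242.1], [351.3, -319.6], [508.6, -328.6]]
edge yaw -3.12 y@435 -246.1
edge yaw -3.21 y@435 -325.5
```

View pics/w1z.png

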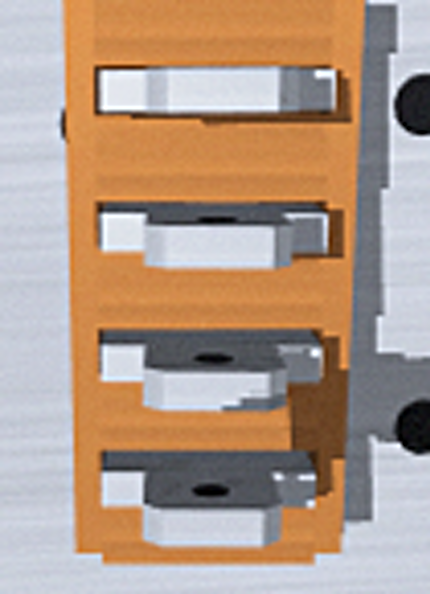

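```bash
python3 - <<'E'
from h import *
C=cam("wrist")
P=ray(C,[(293.7,122),(292.9,160.2),(292.4,195.1),(292,228)],.083)*1e3
print(np.round(P,1)[:,:2].tolist())
E
python3 -m handwheel '[[0,0,-1,1.4,3.4,0,100],[0,0,-1,1.4,3.4,0,100],[0,0,0,1.4,3.4,0,100],[0,0,0,1.4,3.4,0,100],[0,0,0,1.4,3.4,0,100],[0,0,0,1.4,3.4,0,100],[0,0,0,1.4,3.4,0,100],[0,0,0,1.4,3.4,0,100],[0,0,0,0,0,0,100],[0,0,0,0,0,0,100]]'; python3 - <<'E'
from h import *
st();cv2.imwrite("pics/w2.png",get_image("wrist"));st()
E
```

```text
[[485.9, -288.2], [450.0, -285.9], [414.9, -283.8], [379.5, -281.9]]
clock: 1.73
eef_pos: [0.5289, 0.0064, 0.212]
eef_rot: [-3.134, 0.162, 0.01]
wrist_force: [-0.5, -1.0, -0.2]
grip_width: 0.0852
t1.73 tcp mm [528.9   6.4 212. ] yaw_toolx -5.91 tilt z [-0.007  0.003 -1.   ] F [-0.5 -1.  -0.2] w 85.2 q [-0.14  0.28 -0.04  1.26  0.    3.1 ]
t1.78 tcp mm [528.8   6.1 212. ] yaw_toolx -5.95 tilt z [-0.006  0.004 -1.   ] F [-0.7 -0.7  0.3] w 85.2 q [-0.14  0.28 -0.04  1.26  0.    3.1 ]
```

View pics/w2.png

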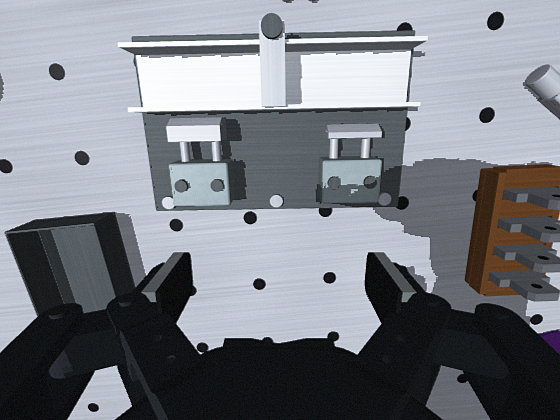

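The two pads are at (197,130) and (355,131) and the channel wall edge is at row about 107. I'll zoom in on the gaps. Joint 6 is near its limit, so I'll flip the tool half a turn for the work.

```bash
python3 - <<'E'
from h import *
im=cv2.imread("pics/w2.png")
a=cv2.resize(im[95:175,150:245],None,fx=4,fy=7,interpolation=cv2.INTER_CUBIC)
b=cv2.resize(im[95:175,310:405],None,fx=4,fy=7,interpolation=cv2.INTER_CUBIC)
cv2.imwrite("pics/w2z.png",np.hstack([a,b]))
E
```

```text
(no output)
```

View pics/w2z.png

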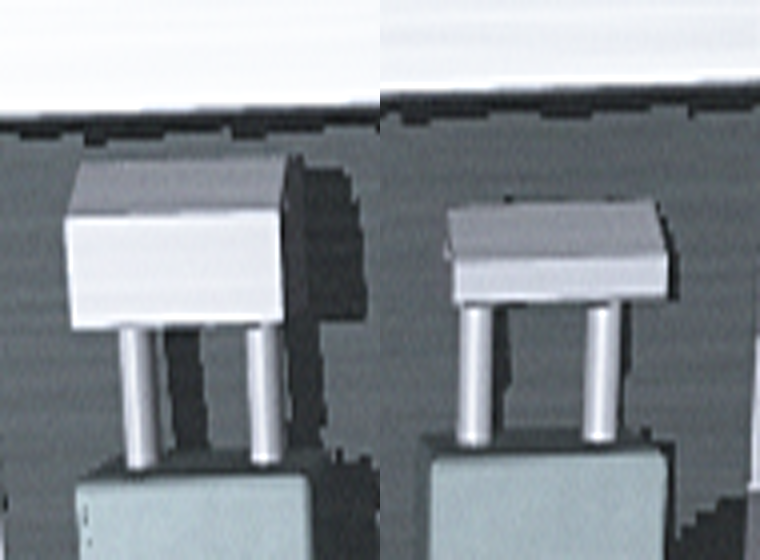

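```bash
python3 - <<'E'
from h import *
C=cam("wrist")
f=lambda uv,z:ray(C,uv,z)[0]*1e3
im=cv2.imread("pics/w2.png");g=cv2.cvtColor(im,6).astype(float);g=cv2.GaussianBlur(g,(3,3),0)
E=[]
for u in list(range(160,250,3))+list(range(300,402,3)):
    col=g[100:118,u];d=np.diff(col);i=d.argmin()
    w=d[max(i-1,0):i+2];E.append((u,100.5+i+(w@np.arange(-1,len(w)-1))/w.sum()))
P=ray(C,E,.052)*1e3
k=np.polyfit(P[:,1],P[:,0],1);r=P[:,0]-np.polyval(k,P[:,1]);P=P[abs(r)<2];k=np.polyfit(P[:,1],P[:,0],1)
print("wall: x=%.4f*y+%.1f yaw %.2f"%(k[0],k[1],-np.degrees(np.arctan(k[0]))),"resid",np.std(P[:,0]-np.polyval(k,P[:,1])),len(P))
th=-np.arctan(k[0]);ex=np.array([np.cos(th),np.sin(th)]);ey=np.array([-ex[1],ex[0]])
# wall ends
for e in((129,111),(421,107)):print("wall end",np.round(f(e,.052),1), "along y",f(e,.052)[:2]@ey)
w0=np.array([k[1],0])@ex
for n,top,bot in(("pos",(193.9,125.3),(196.2,117.6)),("neg",(355,131.6),(355-.5,124.3))):
    a,b=f(top,.052)[:2],f(bot,.038)[:2]
    print(n,"top gap",w0-a@ex,"face gap",w0-b@ex,"pad y along",a@ey,b@ey)
for e,s in(((157,210),"pl"),((405,207),"pl")):print("plate",np.round(f(e,.012),1),f(e,.012)[:2]@ey,w0-f(e,.012)[:2]@ex)
print(th*57.3,w0)
E
```

```text
wall: x=0.0861*y+611.1 yaw -4.92 resid 0.14396526825417308 64
wall end [624.7 151.   52. ] along y 203.99408902281016
wall end [ 597.3 -147.6   52. ] along y -95.81066963544772
pos top gap 14.811737767743807 face gap 6.967995404349267 pad y along 138.5235221691065 139.19211136572147
neg top gap 24.278581477675402 face gap 17.114093412704733 pad y along -29.67567045079795 -32.22942266381564
plate [506.5 164.4  12. ] 207.28158091298417 118.30102746474967
plate [ 477.9 -149.7   12. ] -108.18881434485048 119.87189544397336
-4.921622442032438 608.8431151732115
```

One shim is needed at pos (gap about 7.0 mm) and two at neg (about 17.1 mm). Next I'll flip the tool and measure again, which cancels hand-eye bias.

```bash
python3 -m handwheel '[[0,0,7,0.5,0,0,100],[0,0,7,0.5,0,0,100],[0,0,7,0.5,0,0,100],[0,0,7,0.5,0,0,100],[0,0,7,0.5,0,0,100],[0,0,7,0.5,0,0,100],[0,0,7,0.5,0,0,100],[0,0,7,0.5,0,0,100],[0,0,7,0.5,0,0,100],[0,0,7,0.5,0,0,100]]' | head -3; python3 -m handwheel '[[0,0,7,0.5,0,0,100],[0,0,7,0.5,0,0,100],[0,0,7,0.5,0,0,100],[0,0,7,0.5,0,0,100],[0,0,7,0.5,0,0,100],[0,0,7,0.5,0,0,100],[0,0,7,0.5,0,0,100],[0,0,7,0.5,0,0,100],[0,0,7,0.5,0,0,100],[0,0,7,0.5,0,0,100]]' | head -3;  python3 -m handwheel '[[0,0,7,0,0,0,100],[0,0,7,0,0,0,100],[0,0,7,0,0,0,100],[0,0,7,0,0,0,100],[0,0,7,0,0,0,100],[0,0,6,0,0,0,100],[0,0,0,0,0,0,100]]' | head -3; python3 - <<'E'
from h import *
st()
E
```

```text
clock: 2.62
eef_pos: [0.5759, -0.0125, 0.2118]
eef_rot: [2.641, 1.695, -0.017]
clock: 3.45
eef_pos: [0.6233, -0.0348, 0.2115]
eef_rot: [1.148, 2.915, -0.017]
clock: 4.03
eef_pos: [0.6202, -0.0507, 0.2106]
eef_rot: [0.021, 3.132, -0.015]
t4.03 tcp mm [620.2 -50.7 210.6] yaw_toolx 179.25 tilt z [ 0.009 -0.009 -1.   ] F [-0.2  0.2  0.1] w 85.4 q [-0.21  0.43  0.19  1.32 -0.01 -0.2 ]
```

```bash
python3 -m handwheel '[[0.5,0.5,-4.2,0,3,0,100],[0,0,0,0,2.2,0,100],[0,0,0,0,0,0,100],[0,0,0,0,0,0,100]]' >/dev/null; python3 - <<'E'
from h import *
st();im=get_image("wrist");cv2.imwrite("pics/w3.png",im);st()
C=cam("wrist")
# predicted pixels
for P in((.6185,.0862,.052),(.6039,-.0831,.052)):print(proj(C,np.array(P)))
cv2.imwrite("pics/w3z.png",cv2.resize(im[150:340,110:430],None,fx=2.4,fy=2.4,interpolation=cv2.INTER_CUBIC))
E
```

```text
t4.37 tcp mm [618.9  -4.5 210.5] yaw_toolx 173.60 tilt z [-0.001 -0.002 -1.   ] F [ 0.5 -0.   0.6] w 85.3 q [-0.14  0.43  0.19  1.33 -0.   -0.03]
t4.42 tcp mm [618.9  -4.6 210.5] yaw_toolx 173.61 tilt z [-0.001 -0.002 -1.   ] F [ 0.7 -0.   0.7] w 85.3 q [-0.14  0.43  0.19  1.33 -0.   -0.03]
[361.46242537 178.68713431]
[206.041492   182.60803198]
```

View pics/w3z.png

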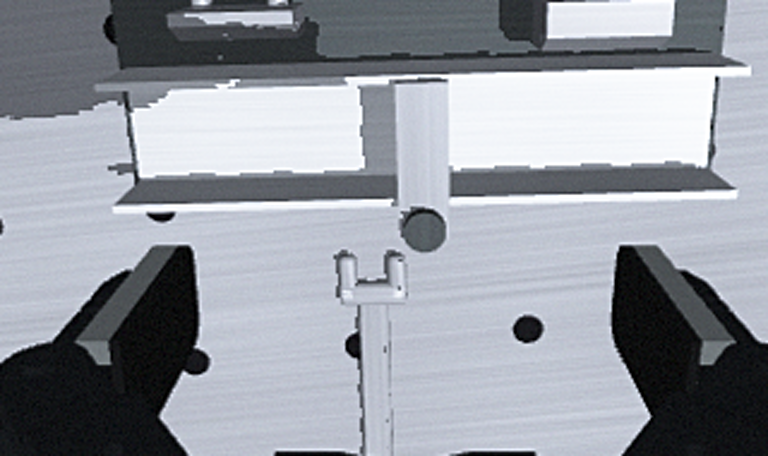

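```bash
python3 - <<'E'
from h import *
im=cv2.imread("pics/w3.png");g=cv2.cvtColor(im,6)
C=cam("wrist")
for u in(206,230,330,361,380):print(u,proj(C,np.array([.6,0,.05]))[1].round(0),list(zip(range(168,192),g[168:192,u].tolist())))
# wall ends/dx: wall left and right ends
for e in((110+93/2.4,150+88/2.4),(110+750/2.4,150+70/2.4)):print(np.round(ray(C,[e],.052)*1e3,1))
E
```

```text
206 170.0 [(168, 50), (169, 40), (170, 46), (171, 47), (172, 39), (173, 49), (174, 46), (175, 47), (176, 36), (177, 99), (178, 103), (179, 90), (180, 99), (181, 93), (182, 78), (183, 234), (184, 255), (185, 255), (186, 176), (187, 249), (188, 243), (189, 238), (190, 239), (191, 236)]
230 170.0 [(168, 50), (169, 47), (170, 49), (171, 40), (172, 47), (173, 48), (174, 47), (175, 47), (176, 66), (177, 101), (178, 101), (179, 92), (180, 91), (181, 92), (182, 110), (183, 143), (184, 141), (185, 130), (186, 230), (187, 247), (188, 239), (189, 239), (190, 238), (191, 240)]
330 170.0 [(168, 106), (169, 103), (170, 110), (171, 43), (172, 34), (173, 54), (174, 101), (175, 92), (176, 97), (177, 93), (178, 89), (179, 64), (180, 255), (181, 254), (182, 250), (183, 248), (184, 249), (185, 247), (186, 247), (187, 247), (188, 246), (189, 246), (190, 246), (191, 247)]
361 170.0 [(168, 118), (169, 117), (170, 125), (171, 50), (172, 37), (173, 93), (174, 93), (175, 88), (176, 92), (177, 83), (178, 67), (179, 250), (180, 255), (181, 251), (182, 250), (183, 251), (184, 248), (185, 247), (186, 247), (187, 246), (188, 249), (189, 246), (190, 247), (191, 246)]
380 170.0 [(168, 120), (169, 125), (170, 63), (171, 36), (172, 69), (173, 96), (174, 94), (175, 90), (176, 90), (177, 77), (178, 132), (179, 255), (180, 255), (181, 252), (182, 251), (183, 251), (184, 248), (185, 250), (186, 248), (187, 249), (188, 251), (189, 246), (190, 249), (191, 249)]
[[ 601.4 -146.6   52. ]]
[[626.4 152.3  52. ]]
```

The flipped view agrees to 0.3 mm across the gap and about 1 mm along it. I'll move over shim slot +54.

```bash
python3 -m handwheel '[[0,0,3.2,-1.5,-3.2,0,100],[0,0,0,-1.5,-3.2,0,100],[0,0,0,-1.5,-3.2,0,100],[0,0,0,-1.5,-3.2,0,100],[0,0,0,-1.5,-3.2,-1,100],[0,0,0,-1.5,-3.2,-2,100],[0,0,0,-1.5,-3.2,-2,100],[0,0,0,-1.5,-3.2,-1,100],[0,0,0,-1.3,-2.7,0,100],[0,0,0,0,0,0,100]]' >/dev/null; python3 -c "
from h import *
st()"
```

```text
t5.25 tcp mm [ 474.8 -307.4  148.9] yaw_toolx 175.76 tilt z [ 0.001 -0.005 -1.   ] F [ 0.2 -0.3  0.2] w 85.1 q [-0.72  0.36 -0.1   1.11 -0.   -0.64]
```

```bash
python3 -m handwheel '[[0.3,0,1,1.1,1.9,0,100],[0,0,0,0,0,0,100],[0,0,0,0,0,0,100]]' >/dev/null; python3 -c "
from h import *
st()"
```

```text
t5.50 tcp mm [ 482.7 -293.   148.5] yaw_toolx 176.08 tilt z [ 0.  0. -1.] F [ 0.6 -0.6  0.4] w 85.3 q [-0.69  0.36 -0.1   1.12  0.   -0.62]
```

```bash
python3 -m handwheel '[[0,0,0.8,0.4,0.6,-1.5,100],[0,0,0,0,0,-2,100],[0,0,0,0,0,-2,100],[0,0,0,0,0,-1.2,100],[0,0,0,0,0,0,100],[0,0,0,0,0,0,100]]' >/dev/null; python3 -c "
from h import *
st()"
```

```text
t6.00 tcp mm [ 486.1 -289.5   81. ] yaw_toolx 176.57 tilt z [ 0.003 -0.003 -1.   ] F [-0.2  0.   0.4] w 85.4 q [-0.68  0.4  -0.22  0.94 -0.   -0.62]
```

```bash
python3 -m handwheel '[[0,0,0,0,0.15,-0.7,100],[0,0,0,0,0,0,0],[0,0,0,0,0,0,0],[0,0,0,0,0,0,0],[0,0,0,0,0,0,0],[0,0,0,0,0,0,0],[0,0,0,0,0,0,0],[0,0,0,0,0,0,0]]' >/dev/null; python3 -c "
from h import *
st()"
```

```text
t6.67 tcp mm [ 487.4 -289.4   77.1] yaw_toolx 176.51 tilt z [ 0.007 -0.006 -1.   ] F [ 0.3  0.6 -1. ] w 0.7 q [-0.68  0.41 -0.23  0.93 -0.   -0.62]
```

```bash
python3 - <<'E'
from h import *
im=get_image("wrist");cv2.imwrite("pics/w4.png",im)
s=get_image("side");cv2.imwrite("pics/w4b.png",np.hstack([cv2.resize(im,(480,360)),cv2.resize(s[230:350,230:390],(320,240)).copy() if 0 else cv2.copyMakeBorder(cv2.resize(s[230:350,230:390],(320,240)),0,120,0,0,0)]))
E
```

```text
(no output)
```

View pics/w4b.png

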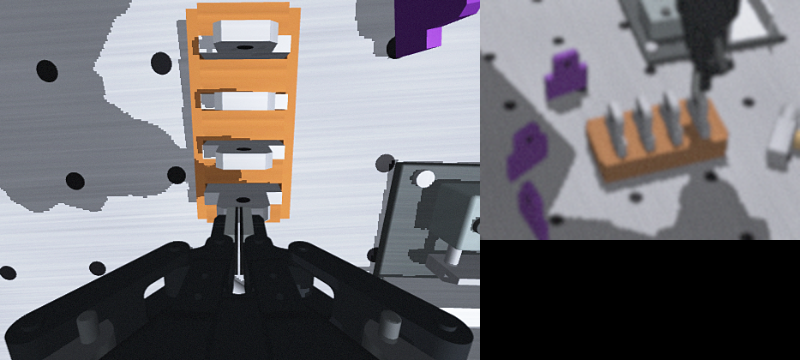

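```bash
python3 - <<'E'
from h import *
C=cam("wrist")
print(np.round(ray(C,[(288,38.5),(284.7,117.8),(284.7,186.7)],.083)*1e3,1).tolist())
for P in((.486,-.2882,.083),(.481,-.2882,.083),(.491,-.2882,.083),(.4500,-.2859,.083)):print(np.array(proj(C,np.array(P)))*480/560)
s=state();T=C[1];M=R.from_rotvec(s["eef_rot"]).as_matrix()
for z in(0,.019):print("tcp px",proj(C,s["eef_pos"]+M@np.array([0,0,z]))*480/560)
im=cv2.imread("pics/w4.png")
cv2.imwrite("pics/w4z.png",cv2.resize(im[150:330,200:360],None,fx=3.3,fy=3.3,interpolation=cv2.INTER_CUBIC))
E
```

```text
[[381.9, -278.6, 83.0], [416.4, -282.0, 83.0], [450.8, -283.9, 83.0]]
[240.48049977 213.30441807]
[240.02028667 206.18215405]
[240.93287678 220.30541052]
[240.74766047 158.89193402]
tcp px [238.86719716 211.51650399]
tcp px [238.83962771 201.12713168]
```

View pics/w4z.png

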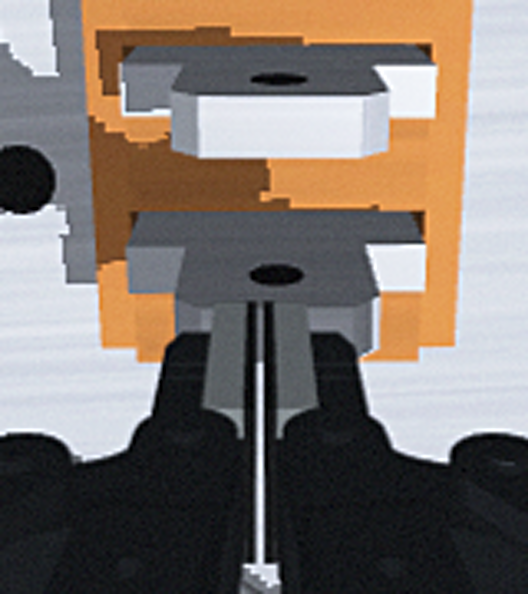

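The shut fingers appear above the shim top: their tips triangulate to z of about 95 mm, though the TCP reads 77. The tips are therefore some 17 mm behind the reported TCP. I'll open and go lower in steps, watching the force.

```bash
python3 -m handwheel '[[0.35,0.4,0.3,-0.1,0.1,0,100],[0,0,0,0,0,0,100],[0,0,0,0,0,0,100],[0,0,0,0,0,0,100],[0,0,0,0,0,0,100],[0,0,0,0,0,-1,100],[0,0,0,0,0,-1,100],[0,0,0,0,0,0,100]]' >/dev/null; python3 -c "
from h import *
st()
im=get_image('wrist');cv2.imwrite('pics/w5.png',im[150:])"
```

```text
t7.43 tcp mm [ 486.3 -288.3   55.2] yaw_toolx 176.84 tilt z [-0.001  0.    -1.   ] F [-1.1  0.7 -0.8] w 85.3 q [-0.68  0.43 -0.26  0.89 -0.   -0.62]
```

View pics/w5.png

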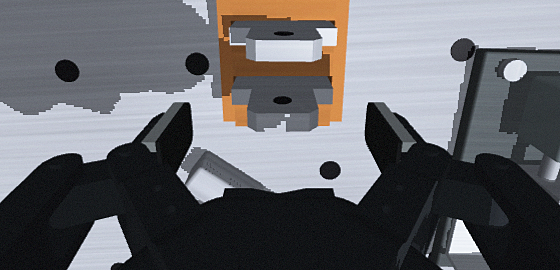

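The shim top is at (284,270), midway between the open tips at (180,252) and (370,252). The tips are still slightly above the tab, so I'll go down about 19 mm and close.

```bash
python3 -m handwheel '[[0,0,0,0,0.2,-1,100],[0,0,0,0,0,-1,100],[0,0,0,0,0,-0.2,100],[0,0,0,0,0,0,0],[0,0,0,0,0,0,0],[0,0,0,0,0,0,0],[0,0,0,0,0,0,0],[0,0,0,0,0,0,0]]' >/dev/null; python3 -c "
from h import *
st()"
```

```text
t8.15 tcp mm [ 488.  -286.5   35. ] yaw_toolx 176.87 tilt z [ 0.003  0.    -1.   ] F [0.6 1.9 0.9] w 48.7 q [-0.68  0.45 -0.29  0.83  0.   -0.62]
```

```bash
python3 -m handwheel '[[0,0,0,0,0,0,0],[0,0,0,0,0,0,0],[0,0,0,0,0,0,0]]' >/dev/null; python3 -c "
from h import *
st()"
```

```text
t8.40 tcp mm [ 488.4 -286.6   36.1] yaw_toolx 176.89 tilt z [ 0.004 -0.    -1.   ] F [-0.   0.6 -2.7] w 48.5 q [-0.68  0.44 -0.29  0.83  0.   -0.62]
```

The jaws stopped at 48.5 mm, probably because the tips landed on the shim's shoulders. I'll open, rise 7 mm and re-close.

```bash
python3 -m handwheel '[[0,0,0,-0.15,0,0,70],[0,0,0,0,0,0.7,70],[0,0,0,0,0,0.2,70],[0,0,0,0,0,0,0],[0,0,0,0,0,0,0],[0,0,0,0,0,0,0],[0,0,0,0,0,0,0],[0,0,0,0,0,0,0]]' >/dev/null; python3 -c "
from h import *
st()
a=get_image('wrist')[190:350,180:380];b=get_image('side')[230:350,260:400]
cv2.imwrite('pics/w6.png',np.hstack([cv2.resize(a,(450,360)),cv2.resize(b,(350,300))]) if 0 else np.hstack([cv2.resize(a,(425,340)),cv2.resize(b,(375,340))]))"
```

```text
t9.07 tcp mm [ 487.  -287.4   46.8] yaw_toolx 176.86 tilt z [ 0.005 -0.002 -1.   ] F [-0.8  0.8  1.5] w 34.1 q [-0.68  0.43 -0.28  0.86  0.   -0.62]
```

View pics/w6.png

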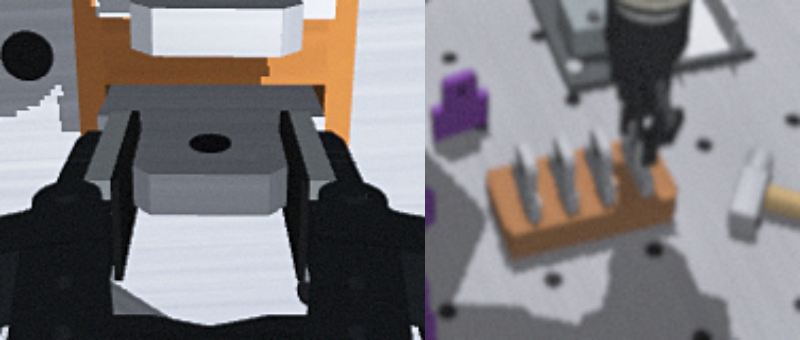

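The grip is now good at 34 mm, with the tips just above the shoulders (fingers at rows 110-185 of the crop). I'll lift and carry it to the pos end.

```bash
python3 -m handwheel '[[0,0,0,0,0,1,0],[0,0,0,0,0,2.5,0],[0,0,0,0,0,3,0],[0,0,0,0,0,3,0],[0,0,0,0,0,1.5,0],[0,0,0,0,0,0,0]]' | tail -3; python3 - <<'E'
from h import *
st()
p=camera_params("wrist");K=p["mtx"];H=p["hand_eye"]
d=H[:3,:3]@np.linalg.inv(K)@np.array([278.8,281.3,1]);o=H[:3,3];print("shim top in tool (mm)",(o+d*((-.036-o[2])/d[2]))*1e3)
E
python3 -m handwheel '[[0,0,-1,0.8,2,0,0],[0,0,-0.8,1.1,3.2,0,0],[0,0,0,1.1,3.2,0,0],[0,0,0,1.1,3.2,0,0],[0,0,0,1.1,3.2,0,0],[0,0,0,1.1,3.2,0,0],[0,0,0,1.1,3.2,0,0],[0,0,0,1.1,3.2,0,0],[0,0,0,1.1,3.2,0,0],[0,0,0,1.1,3.2,0,0]]' >/dev/null;python3 -m handwheel '[[0,0,0,0.8,2,0,0],[0,0,0,0.3,0.5,0,0],[0,0,0,0,0,0,0],[0,0,0,0,0,0,0]]' >/dev/null; python3 -c "
from h import *
st()"
```

```text
eef_rot: [0.086, 3.14, 0.003]
wrist_force: [0.5, -0.7, -2.5]
grip_width: 0.0346
t9.67 tcp mm [ 484.5 -285.4  162.1] yaw_toolx 176.86 tilt z [ 0.001  0.002 -1.   ] F [ 0.5 -0.7 -2.5] w 34.6 q [-0.68  0.35 -0.07  1.15  0.   -0.62]
shim top in tool (mm) [-1.28237842e+00  8.81667143e-03 -3.60000000e+01]
t10.83 tcp mm [600.9  63.6 152.7] yaw_toolx 174.79 tilt z [-0.009  0.002 -1.   ] F [-0.2 -0.1 -2.6] w 34.4 q [-0.03  0.43  0.03  1.18  0.    0.06]
```

```bash
python3 -m handwheel '[[-0.1,-0.6,0,0.6,1.3,0,0],[0,0,0,0.6,1.3,-1.5,0],[0,0,0,0,0,-2,0],[0,0,0,0,0,-1.5,0],[0,0,0,0,0,0,0],[0,0,0,0,0,0,0]]' >/dev/null; python3 - <<'E'
from h import *
st()
im=get_image("wrist");cv2.imwrite("pics/w7.png",im);C=cam("wrist");g=cv2.cvtColor(im,6)
for P in((.6185,.0868,.052),(.6185-.0249,.0868+.002,.052)):print(proj(C,np.array(P)))
for u in(262,270,287,296):print(u,g[225:305,u].tolist())
for u in(205,225,330,345):print(u,g[170:290,u].tolist())
E
```

```text
t11.33 tcp mm [613.3  86.5 101.3] yaw_toolx 174.37 tilt z [ 0.004 -0.001 -1.   ] F [ 0.3  0.1 -1.6] w 34.2 q [ 0.01  0.47 -0.04  1.05 -0.    0.11]
[279.75103252 225.83814516]
[279.15422632 193.23170156]
262 [92, 94, 95, 95, 89, 93, 92, 92, 92, 95, 93, 95, 96, 98, 98, 96, 90, 89, 96, 95, 91, 95, 97, 91, 97, 93, 91, 90, 87, 95, 98, 94, 90, 92, 96, 100, 94, 95, 97, 95, 86, 92, 95, 92, 95, 90, 87, 138, 138, 133, 135, 141, 144, 138, 133, 137, 138, 134, 135, 131, 135, 129, 134, 134, 133, 131, 126, 119, 121, 119, 111, 169, 255, 255, 254, 255, 232, 233, 237, 238]
270 [96, 92, 98, 95, 94, 91, 88, 96, 93, 94, 94, 95, 99, 94, 97, 96, 92, 90, 95, 98, 95, 97, 96, 93, 90, 96, 95, 90, 92, 99, 21, 11, 9, 4, 19, 95, 100, 95, 99, 94, 93, 91, 93, 93, 92, 95, 84, 136, 139, 131, 136, 142, 139, 138, 137, 139, 138, 134, 133, 134, 135, 136, 134, 130, 131, 134, 124, 120, 118, 116, 104, 222, 255, 255, 254, 255, 234, 235, 237, 236]
287 [94, 95, 96, 93, 90, 92, 86, 95, 92, 94, 97, 92, 95, 95, 91, 96, 94, 92, 95, 96, 92, 89, 98, 87, 93, 91, 96, 92, 95, 82, 32, 21, 6, 11, 44, 104, 98, 99, 94, 95, 95, 92, 97, 95, 
[... 2091 characters left out ...]
106, 107, 106, 111, 102, 105, 105, 104, 106, 107, 107, 103, 96, 157, 162, 158, 121, 47, 5, 2, 9, 15, 22, 29, 23, 19, 20, 27]
345 [134, 126, 129, 132, 136, 128, 124, 134, 137, 133, 127, 125, 131, 129, 129, 133, 128, 123, 127, 128, 133, 132, 130, 134, 126, 125, 128, 125, 127, 129, 129, 131, 123, 123, 126, 127, 126, 131, 132, 72, 125, 128, 127, 122, 125, 126, 127, 126, 128, 119, 122, 123, 123, 119, 108, 240, 255, 255, 255, 255, 254, 254, 254, 254, 254, 254, 254, 254, 254, 254, 254, 254, 254, 254, 254, 254, 253, 253, 254, 254, 254, 254, 254, 254, 254, 254, 254, 255, 255, 255, 255, 255, 241, 246, 128, 64, 4, 6, 9, 26, 21, 28, 26, 26, 28, 29, 27, 27, 29, 25, 24, 20, 43, 60, 57, 34, 23, 20, 29, 25]
```

```bash
python3 - <<'E'
from h import *
C=cam("wrist");s=state();ex=np.array([.9963,-.0858])
for zz in(.0345,.0362,.038):
    P=ray(C,[(279,271.8),(279,291.7),(279,295.7)],s["eef_pos"][2]+zz);print(zz,np.round((P-s["eef_pos"])[:,:2]*1e3@ex,2))
W=ray(C,[(205,227),(225,226.8),(330,225.0),(345,224.8)],.052);print(np.round(W*1e3,1)[:,:2].tolist(), np.round(W[:,:2]@ex*1e3,1),"tcp",s["eef_pos"][:2]@ex*1e3)
E
```

```text
0.0345 [-2.89  7.54  9.7 ]
0.0362 [-3.83  6.46  8.58]
0.038 [-4.82  5.31  7.4 ]
[[613.9, 31.2], [615.2, 46.1], [621.5, 124.1], [622.5, 135.2]] [609.  609.  608.6 608.6] tcp 603.6076210447861
```

```bash
python3 -m handwheel '[[0,0.3,0.8,-0.25,0.1,0,0],[0,0,0,0,0,0,0],[0,0,0,0,0,0,0]]' >/dev/null; python3 -c "
from h import *
st();print(state()['eef_pos'][:2]@[.9963,-.0858]*1e3,state()['eef_pos'][:2]@[.0858,.9963]*1e3)"
```

```text
t11.63 tcp mm [611.4  86.6 103.8] yaw_toolx 175.17 tilt z [ 0.001 -0.001 -1.   ] F [ 0.3 -0.6 -2.1] w 34.4 q [ 0.01  0.47 -0.04  1.06 -0.    0.09]
601.7407242756988 138.76834072060188
```

```bash
python3 -m handwheel '[[0,0,0,0,0,-1,0],[0,0,0,0,0,-1.2,0],[0,0,0,0,0,-0.8,0],[0,0,0,0,0,0,0]]' | grep force; python3 -c "
from h import *
st();print(state()['eef_pos'][:2]@[.9963,-.0858]*1e3,state()['eef_pos'][:2]@[.0858,.9963]*1e3)"
```

```text
wrist_force: [-0.5, 0.4, -3.2]
t11.97 tcp mm [612.4  86.5  73.7] yaw_toolx 175.16 tilt z [ 0.005 -0.    -1.   ] F [-0.5  0.4 -3.2] w 34.2 q [ 0.01  0.49 -0.09  0.99 -0.    0.09]
602.7332950694382 138.76641084012962
```

```bash
python3 -m handwheel '[[0,0.3,0,-0.12,0,-0.5,0],[0,0.1,0,-0.05,0,-0.8,0],[0,0.1,0,-0.03,0,-0.8,0],[0,0,0,0,0,0,0]]' | grep force; python3 -c "
from h import *
st();print(state()['eef_pos'][:2]@[.9963,-.0858]*1e3,state()['eef_pos'][:2]@[.0858,.9963]*1e3)"
```

```text
wrist_force: [2.2, -0.1, -5.5]
t12.30 tcp mm [612.1  86.5  52.3] yaw_toolx 175.15 tilt z [-0.    -0.001 -1.   ] F [ 2.2 -0.1 -5.5] w 34.5 q [ 0.01  0.51 -0.12  0.94 -0.    0.09]
602.378416069764 138.6463807852829
```

```bash
python3 -m handwheel '[[0,0,0,0,0,-0.4,0],[0,0,0,0,0,-0.3,0],[0,0,0,0,0,-0.2,0],[0,0,0,0,0,0,0]]' | grep force; python3 -c "
from h import *
st();print(state()['eef_pos'][:2]@[.9963,-.0858]*1e3)"
```

```text
wrist_force: [1.7, 0.1, -6.2]
t12.63 tcp mm [612.3  86.6  47. ] yaw_toolx 175.17 tilt z [ 0.003 -0.001 -1.   ] F [ 1.7  0.1 -6.2] w 33.9 q [ 0.01  0.51 -0.13  0.93 -0.    0.09]
602.6467904224398
```

```bash
for i in 1 2; do python3 -m handwheel '[[0,0,0,0,0,-0.4,0],[0,0,0,0,0,-0.3,0]]' >/dev/null; python3 -c "
from h import *
st()"; done
```

```text
t12.80 tcp mm [613.3  86.9  45.6] yaw_toolx 175.17 tilt z [ 0.009 -0.001 -1.   ] F [-18.9  -2.9  51.6] w 34.3 q [ 0.01  0.51 -0.14  0.91 -0.    0.09]
t12.97 tcp mm [613.9  87.1  45.4] yaw_toolx 175.23 tilt z [ 0.015 -0.001 -1.   ] F [-18.1  -2.6  41.8] w 34.2 q [ 0.01  0.51 -0.14  0.91 -0.    0.09]
```

The floor contact is clear (50 N), so the shim is seated at TCP z of about 46. I'll release and rise.

```bash
python3 -m handwheel '[[0,0.8,0,-0.1,0,0.1,0],[0,0,0,0,0,0,75],[0,0,0,0,0,0,75],[0,0,0,0,0,0,75],[0,0,0,0,0,0,75],[0,0,0,0,0,1,75],[0,0,0,0,0,3,75],[0,0,0,0,0,3,75],[0,0,0,0,0,2,75],[0,0,0,0,0,0,75]]' | grep -E "force|width"; python3 - <<'E'
from h import *
st()
im=get_image("wrist");cv2.imwrite("pics/w8.png",im);C=cam("wrist");g=cv2.cvtColor(im,6)
for P in((.6129,.0873,.083),(.6079,.0873,.083),(.6129,.0673,.083),(.6185,.0868,.052)):print(np.round(proj(C,np.array(P)),1))
u=int(proj(C,np.array((.6129,.0873,.083)))[0]);v=int(proj(C,np.array((.6129,.0873,.083)))[1])
print(u,v-40,g[v-40:v+30,u-6].tolist()); print(g[v,u-60:u+60].tolist())
E
```

```text
wrist_force: [0.7, -0.3, 0.8]
grip_width: 0.0641
t13.80 tcp mm [610.3  87.1 139.7] yaw_toolx 175.25 tilt z [-0.003 -0.001 -1.   ] F [ 0.7 -0.3  0.8] w 64.1 q [ 0.01  0.45  0.03  1.15 -0.    0.09]
[279.3 221. ]
[278.8 214.8]
[253.2 223.1]
[279.2 215.7]
279 181 [236, 235, 242, 238, 241, 235, 241, 147, 130, 133, 135, 135, 136, 142, 93, 131, 143, 74, 72, 83, 76, 81, 81, 76, 76, 77, 76, 82, 38, 31, 78, 83, 76, 76, 84, 121, 114, 116, 117, 117, 116, 108, 98, 222, 219, 214, 206, 239, 245, 247, 248, 245, 243, 242, 245, 244, 247, 245, 243, 245, 247, 247, 245, 245, 243, 243, 247, 246, 244, 246]
[245, 245, 245, 244, 244, 245, 245, 245, 245, 245, 245, 245, 243, 244, 245, 245, 245, 245, 246, 246, 246, 244, 246, 245, 244, 245, 245, 245, 245, 246, 245, 243, 245, 244, 246, 247, 251, 169, 131, 138, 94, 93, 97, 110, 116, 115, 113, 114, 115, 113, 114, 118, 110, 115, 116, 114, 118, 112, 116, 115, 114, 115, 115, 115, 110, 113, 114, 112, 113, 112, 109, 112, 112, 106, 130, 231, 220, 209, 200, 199, 198, 194, 198, 238, 251, 248, 248, 248, 247, 248, 249, 248, 249, 249, 249, 248, 249, 249, 250, 249, 250, 250, 249, 250, 250, 250, 251, 250, 250, 250, 250, 250, 250, 250, 250, 250, 251, 251, 251, 251]
```

```bash
python3 -m handwheel '[[0,0,1,-0.9,-2,0,80],[0,0,0.6,-1.5,-3.5,0,90],[0,0,0,-1.5,-3.5,0,100],[0,0,0,-1.5,-3.5,0,100],[0,0,0,-1.5,-3.5,0,100],[0,0,0,-1.5,-3.5,0,100],[0,0,0,-1.5,-3.5,0,100],[0,0,0,-1.5,-3.5,0,100],[0,0,0,-1.5,-3.5,0,100],[0,0,0,-1.5,-3.5,0,100]]' >/dev/null; python3 -m handwheel '[[0,0,0,-0.9,-2,0,100],[0,0,0,0,0,0,100],[0,0,0,0,0,0,100]]' >/dev/null; python3 -c "
from h import *
st()"
```

```text
t14.93 tcp mm [ 442.6 -279.1  128.8] yaw_toolx 177.11 tilt z [-0.013  0.004 -1.   ] F [ 0.1  0.8 -0.5] w 85.1 q [-0.72  0.31 -0.22  1.05 -0.01 -0.66]
```

```bash
python3 -m handwheel '[[-0.2,-0.8,-0.3,0.8,-0.7,0,100],[0,0,0,0.1,-0.1,-1,100],[0,0,0,0,0,-2,100],[0,0,0,0,0,-0.8,100],[0,0,0,0,0,0,100],[0,0,0,0,0,0,100]]' >/dev/null; python3 -c "
from h import *
st()"
```

```text
t15.43 tcp mm [ 454.2 -283.9   86.5] yaw_toolx 177.03 tilt z [ 0.001  0.003 -1.   ] F [ 0.5 -0.4  0.5] w 85.6 q [-0.71  0.36 -0.28  0.93  0.   -0.66]
```

```bash
python3 -m handwheel '[[0.1,0,-0.2,-0.5,-0.15,0,100],[0,0,0,0,0,-1,100],[0,0,0,-0.05,0,-1.5,100],[0,0,0,-0.05,0,-0.9,100],[0,0,0,0,0,-0.3,100],[0,0,0,0,0,0,100]]' | grep force; python3 -c "
from h import *
st()"
```

```text
wrist_force: [-0.1, 0.1, -0.6]
t15.93 tcp mm [ 448.8 -285.2   48.8] yaw_toolx 176.91 tilt z [ 0.003  0.003 -1.   ] F [-0.1  0.1 -0.6] w 85.3 q [-0.72  0.38 -0.36  0.83  0.   -0.67]
```

```bash
python3 -m handwheel '[[0.1,0.2,0,0.1,0,-0.2,0],[0,0,0,0,0,0,0],[0,0,0,0,0,0,0],[0,0,0,0,0,0,0],[0,0,0,0,0,0,0],[0,0,0,0,0,0,0],[0,0,0,0,0,0,0]]' >/dev/null;  python3 -c "
from h import *
st()"; python3 -m handwheel '[[0,0,0,0,0,1,0],[0,0,0,0,0,2.5,0],[0,0,0,0,0,3,0],[0,0,0,0,0,2.5,0],[0,0,0,0,0,0,0],[0,0,0,0,0,0,0]]' >/dev/null; python3 -c "
from h import *
st()"
```

```text
t16.52 tcp mm [ 450.7 -285.9   48.2] yaw_toolx 176.90 tilt z [ 0.001  0.003 -1.   ] F [-0.4 -1.1 -2.2] w 34.2 q [-0.72  0.39 -0.35  0.83  0.   -0.67]
t17.02 tcp mm [ 448.8 -284.2  140.3] yaw_toolx 176.90 tilt z [-0.002  0.007 -1.   ] F [ 0.1 -0.  -3.4] w 34.0 q [-0.72  0.31 -0.19  1.07  0.   -0.67]
```

```bash
python3 -m handwheel '[[0.3,0,-1,1.2,1.6,0,0],[0,0,-0.8,2,2.75,0,0],[0,0,0,2,2.75,0,0],[0,0,0,2,2.75,0,0],[0,0,0,2,2.75,0,0],[0,0,0,2,2.75,0,0],[0,0,0,2,2.75,0,0],[0,0,0,1.2,1.6,0,0],[0,0,0,0,0,0,0],[0,0,0,0,0,0,0]]' >/dev/null; python3 -c "
from h import *
st()"
```

```text
t17.85 tcp mm [594.2 -76.1 128.9] yaw_toolx 174.81 tilt z [-0.013  0.016 -1.   ] F [-0.2 -0.1 -3.3] w 34.6 q [-0.27  0.44 -0.02  1.13  0.01 -0.18]
```

```bash
cat > m.py <<'E'
from h import *
# shim offset (along ex) from TCP and state in fixture coordinates
ex=np.array([.9963,-.0858]);ey=np.array([.0858,.9963])
def fx():
    st();p=state()["eef_pos"][:2]*1e3;print("w %.1f y %.1f"%(p@ex,p@ey))
if __name__=="__main__":
    fx()
E
python3 -m handwheel '[[-0.9,-0.8,0.2,0.3,-0.7,0,0],[0,0,0,0.1,-0.1,-0.8,0],[0,0,0,0,0,-1.5,0],[0,0,0,0,0,-0.3,0],[0,0,0,0,0,0,0],[0,0,0,0,0,0,0]]' >/dev/null; python3 - <<'E'
from m import *
fx();im=get_image("wrist");cv2.imwrite("pics/w9.png",im);C=cam("wrist");g=cv2.cvtColor(im,6)
for u in(262,270,290):print(u,g[255:305,u].tolist())
u,v=proj(C,np.array((.6039,-.0825,.052)));print(u,v)
for u in(205,225,330,345):print(u,g[205:240,u].tolist())
E
```

```text
t18.35 tcp mm [595.4 -88.8  98.7] yaw_toolx 174.77 tilt z [-0.001 -0.002 -1.   ] F [ 0.6 -0.9 -2.3] w 34.1 q [-0.28  0.45 -0.09  1.03 -0.   -0.19]
w 600.8 y -37.4
262 [96, 93, 92, 91, 95, 95, 95, 98, 95, 91, 93, 90, 95, 90, 87, 98, 139, 136, 133, 134, 138, 140, 141, 135, 137, 133, 137, 131, 135, 134, 127, 135, 131, 131, 130, 127, 126, 126, 122, 126, 124, 122, 126, 121, 124, 119, 107, 255, 255, 255]
270 [1, 6, 12, 34, 95, 100, 100, 95, 96, 87, 88, 96, 95, 96, 91, 95, 138, 137, 132, 139, 136, 138, 139, 132, 133, 131, 133, 131, 132, 131, 131, 132, 129, 129, 130, 132, 125, 128, 131, 123, 124, 121, 129, 122, 123, 118, 104, 255, 255, 255]
290 [97, 91, 94, 93, 95, 92, 95, 97, 96, 93, 93, 93, 95, 96, 90, 89, 136, 136, 134, 134, 134, 142, 136, 132, 134, 137, 131, 137, 140, 130, 132, 127, 132, 132, 130, 131, 129, 128, 119, 125, 122, 122, 125, 121, 120, 115, 105, 255, 255, 254]
288.3566072045174 230.54492718977556
205 [135, 136, 138, 138, 130, 136, 134, 128, 116, 245, 239, 238, 236, 233, 235, 240, 238, 235, 239, 239, 239, 241, 213, 148, 110, 112, 110, 186, 182, 179, 175, 169, 233, 237, 237]
225 [63, 59, 64, 62, 63, 68, 60, 63, 62, 55, 90, 127, 125, 124, 127, 124, 121, 121, 118, 125, 122, 123, 120, 123, 117, 111, 120, 255, 255, 254, 254, 254, 253, 252, 252]
330 [121, 117, 119, 123, 116, 129, 61, 52, 57, 49, 125, 124, 124, 128, 123, 128, 119, 127, 125, 123, 121, 125, 122, 124, 113, 102, 255, 255, 255, 255, 255, 255, 255, 218, 156]
345 [123, 122, 127, 124, 121, 129, 130, 65, 53, 45, 129, 125, 126, 123, 125, 132, 120, 126, 127, 123, 119, 122, 124, 125, 116, 98, 255, 255, 255, 254, 254, 254, 254, 254, 254]
```

```bash
python3 -m handwheel '[[0,0,0.3,0.12,0.75,0,0],[0,0,0,0,0.1,0,0],[0,0,0,0,0,0,0],[0,0,0,0,0,0,0]]' >/dev/null; python3 m.py
```

```text
t18.73 tcp mm [597.5 -80.1 100.5] yaw_toolx 175.07 tilt z [ 0.001 -0.002 -1.   ] F [ 0.5 -0.3 -1.9] w 34.2 q [-0.27  0.45 -0.08  1.04 -0.   -0.18]
w 602.1 y -28.5
```

```bash
python3 -m handwheel '[[-0.1,0,0,-0.15,-0.22,0,0],[0,0,0,-0.05,0,-1,0],[0,0.1,0,-0.05,0,-1.2,0],[0,0.1,0,-0.05,0,-1,0],[0,0,0,0,0,0,0]]' |grep force; python3 m.py
```

```text
wrist_force: [-0.5, 0.6, -3.5]
t19.15 tcp mm [594.6 -82.5  66.7] yaw_toolx 175.10 tilt z [-0.    -0.005 -1.   ] F [-0.5  0.6 -3.5] w 34.4 q [-0.27  0.47 -0.15  0.95 -0.01 -0.19]
w 599.5 y -31.2
```

```bash
python3 -m handwheel '[[-0.2,0,0,0.25,0,-0.6,0],[0,0,0,0.05,0,-0.7,0],[0,0,0,0,0,-0.3,0],[0,0,0,0,0,0,0]]' |grep force; python3 m.py
```

```text
wrist_force: [-0.0, -0.6, -3.2]
t19.48 tcp mm [597.6 -82.6  48.4] yaw_toolx 175.09 tilt z [-0.001 -0.009 -1.   ] F [-0.  -0.6 -3.2] w 34.2 q [-0.27  0.49 -0.17  0.91 -0.01 -0.18]
w 602.5 y -31.0
```

```bash
python3 -m handwheel '[[0.5,0,0,0,0,-0.15,0],[0,0,0,0,0,-0.3,0]]' |grep force; python3 m.py; python3 -m handwheel '[[0,0.3,0,0,0,0.1,0],[0,0,0,0,0,0,75],[0,0,0,0,0,0,75],[0,0,0,0,0,0,75],[0,0,0,0,0,0,75],[0,0,0,0,0,1,75],[0,0,0,0,0,3,75],[0,0,0,0,0,3,75],[0,0,0,0,0,2,75],[0,0,0,0,0,0,75]]' | grep -E "force|width"; python3 - <<'E'
from m import *
fx()
im=get_image("wrist");cv2.imwrite("pics/w10.png",im);C=cam("wrist");g=cv2.cvtColor(im,6)
for P in((.5981,-.082,.083),(.5931,-.082,.083),(.6031,-.082,.083),(.6039,-.0825,.052)):print(np.round(proj(C,np.array(P)),1))
u=int(proj(C,np.array((.5981,-.082,.083)))[0]);v=int(proj(C,np.array((.5981,-.082,.083)))[1])
print(u,v-40,g[v-40:v+30,u-8].tolist())
print(u,v-40,g[v-40:v+30,u+12].tolist())
E
```

```text
wrist_force: [-26.2, 7.4, 74.4]
t19.65 tcp mm [598.7 -82.4  47.2] yaw_toolx 175.13 tilt z [ 0.002 -0.    -1.   ] F [-26.2   7.4  74.4] w 34.8 q [-0.27  0.49 -0.17  0.91  0.   -0.19]
w 603.5 y -30.8
wrist_force: [-0.5, -0.1, 0.7]
grip_width: 0.0645
t20.48 tcp mm [598.  -82.4 145.6] yaw_toolx 175.13 tilt z [-0.002  0.001 -1.   ] F [-0.5 -0.1  0.7] w 64.5 q [-0.27  0.43  0.01  1.15  0.   -0.19]
w 602.9 y -30.8
[279.  215.3]
[278.5 209.2]
[279.6 221.4]
[278.9 211. ]
279 175 [72, 51, 241, 235, 231, 230, 230, 236, 220, 141, 129, 133, 123, 144, 71, 64, 80, 78, 77, 79, 76, 80, 79, 80, 78, 78, 74, 80, 78, 81, 78, 77, 76, 105, 118, 117, 120, 118, 115, 113, 120, 119, 120, 106, 92, 252, 254, 248, 250, 249, 249, 249, 249, 250, 249, 249, 243, 247, 249, 250, 250, 248, 248, 247, 248, 249, 248, 249, 248, 247]
279 175 [76, 51, 252, 237, 233, 230, 232, 237, 226, 138, 128, 132, 134, 141, 72, 58, 78, 70, 81, 77, 78, 82, 78, 77, 81, 75, 76, 81, 76, 79, 81, 74, 59, 186, 226, 229, 229, 229, 222, 224, 224, 222, 221, 220, 215, 240, 249, 248, 250, 249, 249, 250, 249, 251, 250, 249, 244, 248, 249, 250, 250, 249, 248, 247, 248, 249, 249, 250, 247, 247]
```

```bash
python3 -m handwheel '[[0,0,1,-1.3,-1.35,0,80],[0,0,0.6,-2.6,-2.75,0,90],[0,0,0,-2.6,-2.75,0,100],[0,0,0,-2.6,-2.75,0,100],[0,0,0,-2.6,-2.75,0,100],[0,0,0,-2.6,-2.75,0,100],[0,0,0,-2.6,-2.75,0,100],[0,0,0,-1.3,-1.35,0,100],[0,0,0,0,0,0,100],[0,0,0,0,0,0,100]]' >/dev/null; python3 m.py
```

```text
t21.37 tcp mm [ 405.  -278.2  138.4] yaw_toolx 176.98 tilt z [-0.007  0.006 -1.   ] F [-0.2  0.9 -0.1] w 85.4 q [-0.77  0.25 -0.29  1.04 -0.   -0.71]
w 427.4 y -242.4
```

```bash
python3 -m handwheel '[[-0.35,-0.4,-0.2,0.4,-0.6,0,100],[0,0,0,0,0,-1.3,100],[0,0,0,0,0,-2,100],[0,0,0,0,0,-0.8,100],[0,0,0,0,0,0,100],[0,0,0,0,0,0,100]]' >/dev/null; python3 m.py
```

```text
t21.87 tcp mm [ 413.3 -282.6   95.2] yaw_toolx 177.00 tilt z [ 0.002 -0.001 -1.   ] F [ 0.  -0.2  0.4] w 85.6 q [-0.76  0.29 -0.36  0.92  0.   -0.71]
w 436.0 y -246.1
```

```bash
python3 -m handwheel '[[0,0,-0.2,-0.45,-0.1,0,100],[0,0,0,0,0,-1.2,100],[0,0,0,-0.05,0,-1.8,100],[0,0,0,-0.05,0,-1.2,100],[0,0,0,0,0,-0.3,100],[0,0,0,0,0,0,100]]' |grep force; python3 m.py
```

```text
wrist_force: [0.0, 0.3, 0.6]
t22.37 tcp mm [ 409.7 -284.6   53.2] yaw_toolx 176.90 tilt z [ 0.007 -0.006 -1.   ] F [0.  0.3 0.6] w 85.1 q [-0.77  0.33 -0.44  0.8   0.   -0.72]
w 432.7 y -248.4
```

```bash
python3 -m handwheel '[[0.35,0.4,0,-0.1,0.1,-0.5,100],[0,0,0,0,0,-0.1,0],[0,0,0,0,0,0,0],[0,0,0,0,0,0,0],[0,0,0,0,0,0,0],[0,0,0,0,0,0,0],[0,0,0,0,0,0,0],[0,0,0,0,0,0,0]]' >/dev/null;  python3 m.py; python3 -m handwheel '[[0,0,0,0,0,1,0],[0,0,0,0,0,2.5,0],[0,0,0,0,0,3,0],[0,0,0,0,0,2.5,0],[0,0,0,0,0,0,0],[0,0,0,0,0,0,0]]' >/dev/null; python3 m.py
```

```text
t23.03 tcp mm [ 409.9 -284.7   50.1] yaw_toolx 176.90 tilt z [ 0.002 -0.002 -1.   ] F [ 0.9 -0.3 -2.1] w 34.1 q [-0.77  0.33 -0.44  0.8   0.   -0.72]
w 432.8 y -248.5
t23.53 tcp mm [ 408.1 -283.1  142.3] yaw_toolx 176.90 tilt z [-0.001  0.002 -1.   ] F [-0.6  0.3 -3.2] w 34.5 q [-0.77  0.25 -0.27  1.05  0.   -0.72]
w 430.9 y -247.0
```

```bash
python3 -m handwheel '[[0,0,-1,1.2,1.3,0,0],[0,0,-0.8,2.4,2.75,0,0],[0,0,0,2.4,2.75,0,0],[0,0,0,2.4,2.75,0,0],[0,0,0,2.4,2.75,0,0],[0,0,0,2.4,2.75,0,0],[0,0,0,2.4,2.75,0,0],[0,0,0,1.2,1.3,0,0],[0,0,0,0,0,0,0],[0,0,0,0,0,0,0]]' >/dev/null; python3 m.py
```

```text
t24.37 tcp mm [579.  -80.9 130.8] yaw_toolx 174.79 tilt z [-0.012  0.005 -1.   ] F [-0.3 -0.6 -1.4] w 34.3 q [-0.28  0.41 -0.06  1.11  0.   -0.19]
w 583.8 y -30.9
```

```bash
python3 -m handwheel '[[-0.3,-0.7,0.3,0.2,0,0,0],[0,0,0,0,0,0,0],[0,0,0,0,0,0,0]]' >/dev/null; python3 - <<'E'
from m import *
fx();im=get_image("wrist");cv2.imwrite("pics/w11.png",im);C=cam("wrist");g=cv2.cvtColor(im,6)
cv2.imwrite("pics/w11z.png",cv2.resize(im[150:330,190:370],None,fx=3.3,fy=3.3,interpolation=cv2.INTER_CUBIC))
for u in(266,290):print(u,g[200:310,u].tolist())
E
```

```text
t24.62 tcp mm [579.2 -82.  128.7] yaw_toolx 175.06 tilt z [-0.002 -0.    -1.   ] F [ 0.1 -0.4 -2.5] w 34.1 q [-0.28  0.4  -0.08  1.09 -0.   -0.19]
w 584.1 y -32.0
266 [94, 94, 74, 255, 255, 154, 139, 141, 144, 149, 91, 94, 84, 170, 116, 94, 98, 93, 94, 97, 100, 98, 100, 97, 94, 100, 98, 94, 97, 99, 101, 98, 98, 104, 91, 96, 96, 95, 97, 91, 99, 94, 101, 97, 99, 103, 96, 92, 96, 94, 100, 95, 101, 99, 99, 93, 98, 96, 93, 96, 94, 99, 96, 99, 100, 96, 95, 97, 101, 95, 98, 104, 101, 93, 94, 101, 97, 96, 92, 114, 140, 137, 139, 140, 140, 144, 143, 141, 142, 134, 139, 141, 135, 136, 134, 135, 137, 126, 177, 255, 255, 255, 255, 239, 237, 238, 238, 235, 238, 239]
290 [95, 95, 73, 255, 254, 255, 149, 133, 140, 150, 99, 84, 168, 168, 99, 95, 88, 93, 97, 97, 96, 95, 101, 95, 96, 98, 101, 93, 93, 95, 95, 99, 95, 97, 92, 96, 96, 97, 97, 97, 101, 96, 99, 98, 101, 99, 102, 97, 93, 98, 99, 100, 99, 101, 97, 99, 93, 97, 95, 93, 96, 98, 97, 102, 96, 93, 96, 101, 97, 97, 100, 102, 94, 98, 97, 93, 96, 98, 96, 83, 139, 143, 139, 137, 147, 140, 144, 138, 134, 138, 138, 139, 136, 134, 141, 133, 131, 127, 174, 255, 255, 255, 255, 237, 236, 236, 236, 238, 239, 238]
```

View pics/w11z.png

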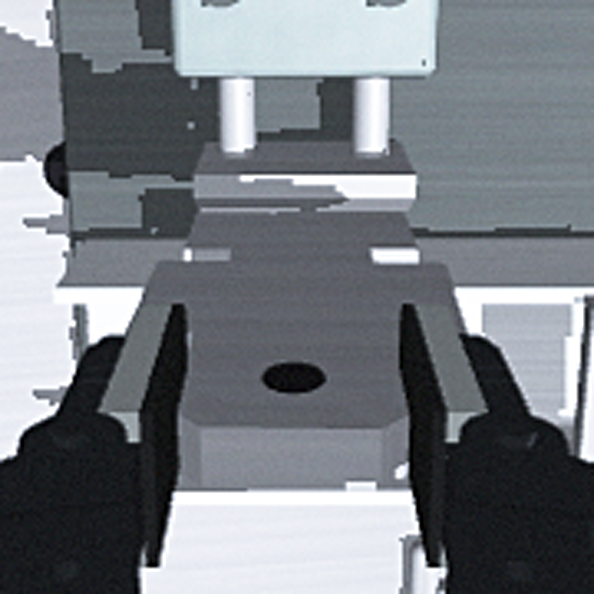

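The held shim is centred between the fingers, its top at crop rows 425-490. The seated shim's shoulders show at crop row about 248, in front of the wall edge at row 286. The pad face is at rows 173-210.

```bash
python3 - <<'E'
from m import *
C=cam("wrist");s=state();z=s["eef_pos"][2];w=lambda uv,z:np.round(ray(C,uv,z)[:,:2]@ex*1e3,1);t=s["eef_pos"][:2]@ex*1e3
f=lambda a,b:(190+a/3.3,150+b/3.3)
print("seated front (z52)",w([f(240,248),f(375,248)],.052),"wall",w([f(70,286),f(560,286)],.052),"pad slope top/bot",w([f(300,173)],.052),w([f(300,198),f(300,208)],.038))
print("held front/back - tcp",w([(278,279.7),(278,298.2)],z+.0329)-t)
# held lower part: foot-level shoulder of held shim, z = foot+40 ; front edge row 262 zoom
print("held shoulder front - tcp",w([f(200,262),f(420,262)],z-.0381+.040)-t)
fg=(ray(C,[f(150,265),f(455,265)],z+.0019)[:,:2]@ey-s["eef_pos"][:2]@ey)*1e3;print("held shoulder ends y",fg)
sy=(ray(C,[f(185,255),f(420,255)],.052)[:,:2]@ey)*1e3;print("seated shoulder ends y",sy, "tcp y",s["eef_pos"][:2]@ey*1e3)
E
```

```text
seated front (z52) [598.2 598.2] wall [608.6 608.7] pad slope top/bot [578.3] [589.  591.8]
held front/back - tcp [ 2.31019024 12.21019024]
held shoulder front - tcp [-11.38980976 -11.38980976]
held shoulder ends y [-24.25098614  27.62312416]
seated shoulder ends y [-59.70048624   0.55438288] tcp y -32.14442165830676
```

```bash
python3 - <<'E'
from m import *
C=cam("wrist");s=state();z=s["eef_pos"][2];w=lambda uv,z:np.round(ray(C,uv,z)[:,:2]@ex*1e3,1);t=s["eef_pos"][:2]@ex*1e3
f=lambda a,b:(190+a/3.3,150+b/3.3)
for h in(0,2,4):
    print(h,"held foot front - tcp",w([f(300,262)],z-.0381+h*.001)-t,"ends y",(ray(C,[f(150,264),f(455,264)],z-.0381+h*.001)[:,:2]@ey-s["eef_pos"][:2]@ey)*1e3)
E
```

```text
0 held foot front - tcp [3.51019024] ends y [-30.53827424  34.81342762]
2 held foot front - tcp [2.81019024] ends y [-30.22353994  34.45350459]
4 held foot front - tcp [2.01019024] ends y [-29.90880565  34.09358156]
```

```bash
python3 -m handwheel '[[0,-0.1,0,0.14,0.03,0,0],[0,0,0,0,0,0,0],[0,0,0,0,0,0,0]]' >/dev/null; python3 m.py
```

```text
t24.92 tcp mm [579.9 -83.5 129.3] yaw_toolx 174.89 tilt z [ 0.001 -0.001 -1.   ] F [-0.4  0.4 -2.4] w 34.2 q [-0.28  0.4  -0.08  1.09 -0.   -0.19]
w 584.9 y -33.4
```

```bash
python3 -m handwheel '[[0,0,0.2,0.05,0.22,-0.3,0],[0,0,0,-0.03,0,-0.8,0],[0,0.1,0,-0.04,0,-1,0],[0,0,0,0,0,0,0]]' |grep force; python3 m.py
```

```text
wrist_force: [-1.0, -0.5, -2.2]
t25.25 tcp mm [579.8 -81.6 106.6] yaw_toolx 175.07 tilt z [-0.    -0.001 -1.   ] F [-1.  -0.5 -2.2] w 34.5 q [-0.28  0.42 -0.12  1.03 -0.   -0.19]
w 584.6 y -31.6
```

```bash
python3 -m handwheel '[[0,0,0,0.02,0,-0.9,0],[0,0.1,0,0,0,-1,0],[0,0.1,0,0,0,-0.9,0],[0,0,0,0,0,0,0]]' |grep force; python3 m.py
```

```text
wrist_force: [3.7, -0.3, -4.4]
t25.58 tcp mm [580.5 -81.6  75.1] yaw_toolx 175.09 tilt z [-0.003 -0.001 -1.   ] F [ 3.7 -0.3 -4.4] w 34.3 q [-0.28  0.44 -0.17  0.96 -0.   -0.19]
w 585.4 y -31.5
```

```bash
python3 -m handwheel '[[0,-0.1,0,0.06,0,-0.7,0],[0,0,0,0.03,0,-0.8,0],[0,0,0,0,0,-0.5,0],[0,0,0,0,0,0,0]]' |grep force; python3 m.py
```

```text
wrist_force: [2.7, -0.1, -2.2]
t25.92 tcp mm [582.4 -81.8  53.7] yaw_toolx 175.08 tilt z [ 0.001 -0.002 -1.   ] F [ 2.7 -0.1 -2.2] w 34.2 q [-0.28  0.46 -0.2   0.91 -0.   -0.19]
w 587.3 y -31.6
```

Nearly down: 3.6 mm to go to the expected seat at TCP z of about 50.

```bash
python3 -m handwheel '[[0,0,0,0,0,-0.3,0],[0,0,0,0,0,-0.2,0]]' |grep force; python3 m.py;  python3 -m handwheel '[[0,0,0,0,0,-0.25,0]]' |grep force; python3 m.py
```

```text
wrist_force: [-12.0, 5.5, 40.8]
t26.08 tcp mm [582.7 -81.8  49.4] yaw_toolx 175.08 tilt z [ 0.002 -0.002 -1.   ] F [-12.    5.5  40.8] w 34.1 q [-0.28  0.47 -0.21  0.89 -0.   -0.19]
w 587.5 y -31.5
wrist_force: [-21.7, 6.0, 64.3]
t26.17 tcp mm [582.8 -81.7  49.2] yaw_toolx 175.09 tilt z [ 0.003 -0.002 -1.   ] F [-21.7   6.   64.3] w 34.4 q [-0.28  0.47 -0.21  0.89 -0.   -0.19]
w 587.7 y -31.4
```

```bash
python3 -m handwheel '[[0,0,0,0,0,0.05,0],[0,0,0,0,0,0,75],[0,0,0,0,0,0,75],[0,0,0,0,0,0,75],[0,0,0,0,0,0,75],[0,0,0,0,0,1,75],[0,0,0,0,0,3,75],[0,0,0,0,0,3,75],[0,0,0,0,0,3,75],[0,0,0,0,0,0,75]]' | grep -E "force|width"; python3 -m handwheel '[[0,0,0,0.3,1.5,3,75],[0,0,0,0.3,3,2.5,75],[0,0,0,0.3,3,1,75],[0,0,0,0.3,0.8,0,75],[0,0,0,0,0,0,75],[0,0,0,0,0,0,75]]' >/dev/null; python3 - <<'E'
from m import *
fx();im=get_image("wrist");cv2.imwrite("pics/w12.png",im);cv2.imwrite("pics/top1.png",get_image("top"));C=cam("wrist");g=cv2.cvtColor(im,6)
K=ex*608.8
for n,yy in(("pos",139.2),("neg",-30.6)):
  for dy in(-8,8):
    o=lambda d,z:np.r_[(ex*(608.8+d)+ey*(yy+dy))/1e3,z]
    a,b=proj(C,o(-70,.052)),proj(C,o(5,.083))
    print(n,dy,"col",a.round(1),b.round(1))
    us=[(r,int(round(np.interp(r,[a[1],b[1]],[a[0],b[0]])))) for r in range(int(a[1]),int(b[1])+10)]
    print(" first row",us[0][0],[int(g[r,u]) for r,u in us])
    for d,z in((-24,.052),(-20,.083),(-10,.083),(0,.083),(0,.052)):print("   d",d,z,proj(C,o(d,z)).round(1))
E
```

```text
wrist_force: [1.1, -0.7, 0.7]
grip_width: 0.064
t27.50 tcp mm [591.5   4.3 225.6] yaw_toolx 174.99 tilt z [ 0.001 -0.001 -1.   ] F [-0.5 -0.2 -0.3] w 64.1 q [-0.13  0.38  0.14  1.34 -0.   -0.04]
w 588.9 y 55.0
pos -8 col [348.3 140.6] [350.6 214. ]
 first row 140 [206, 200, 202, 200, 202, 201, 201, 204, 201, 199, 200, 206, 198, 163, 98, 113, 123, 119, 118, 111, 116, 118, 117, 115, 120, 54, 55, 49, 72, 77, 73, 76, 52, 220, 251, 241, 237, 241, 242, 239, 238, 237, 237, 235, 236, 239, 251, 143, 131, 68, 71, 76, 82, 75, 76, 79, 77, 67, 85, 76, 55, 213, 242, 238, 236, 233, 233, 233, 230, 226, 247, 249, 249, 249, 247, 251, 250, 246, 247, 248, 250, 249, 248, 249]
   d -24 0.052 [345.8 181.7]
   d -20 0.083 [352.2 191.2]
   d -10 0.083 [351.6 200.5]
   d 0 0.083 [350.9 209.5]
   d 0 0.052 [344.6 202. ]
pos 8 col [362.9 140.5] [365.6 214. ]
 first row 140 [210, 206, 207, 209, 208, 211, 212, 213, 210, 208, 210, 215, 204, 149, 102, 128, 134, 137, 168, 170, 175, 176, 183, 180, 182, 186, 185, 186, 195, 211, 109, 70, 52, 227, 251, 243, 241, 242, 245, 240, 238, 239, 238, 237, 238, 241, 251, 139, 123
[... 772 characters left out ...]
197.5 182.1]
   d -20 0.083 [189.9 191.7]
   d -10 0.083 [190.7 200.9]
   d 0 0.083 [191.5 210. ]
   d 0 0.052 [199.2 202.4]
neg 8 col [208.8 141. ] [206.9 214.4]
 first row 141 [180, 182, 182, 183, 181, 186, 183, 186, 183, 185, 180, 188, 183, 79, 46, 53, 55, 47, 52, 50, 58, 52, 47, 49, 50, 53, 51, 59, 75, 81, 75, 72, 94, 121, 118, 120, 122, 109, 73, 73, 72, 70, 77, 77, 74, 81, 75, 71, 83, 73, 73, 111, 93, 221, 213, 206, 205, 209, 204, 202, 204, 206, 215, 210, 208, 208, 206, 203, 197, 250, 246, 245, 246, 246, 245, 246, 247, 247, 242, 245, 246, 246, 246]
   d -24 0.052 [211.5 182.1]
   d -20 0.083 [205.2 191.6]
   d -10 0.083 [205.9 200.9]
   d 0 0.083 [206.5 209.9]
   d 0 0.052 [212.9 202.3]
```

```bash
python3 - <<'E'
from m import *
a=cv2.imread("pics/top0.png").astype(int);b=cv2.imread("pics/top1.png").astype(int)
for n,(x0,y0,x1,y1) in dict(tray=(145,198,210,270),tin=(112,112,168,165),hammer=(375,90,465,190),rack=(365,192,410,265),slot_m54=(370,239,405,258),slot_m18=(370,228,405,239)).items():
    d=abs(a-b).max(2)[y0:y1,x0:x1];print(n,"changed px",int((d>40).sum()),"of",d.size)
print(np.round(proj(cam("top"),np.array([.3795,-.282,.083]))))
E
```

```text
tray changed px 162 of 4680
tin changed px 0 of 2968
hammer changed px 347 of 9000
rack changed px 1932 of 3285
slot_m54 changed px 356 of 665
slot_m18 changed px 208 of 385
[392. 247.]
```

```bash
python3 - <<'E'
from m import *
a=cv2.imread("pics/top0.png");b=cv2.imread("pics/top1.png")
A=abs(a.astype(int)-b).max(2)>40
for n,(x0,y0,x1,y1) in dict(tray=(145,198,210,270),hammerhandle=(405,92,465,165),hammerhead=(378,150,418,190),rack=(365,192,410,265)).items():
    r=cv2.matchTemplate(b[y0-12:y1+12,x0-12:x1+12],a[y0:y1,x0:x1],cv2.TM_CCOEFF_NORMED);_,m,_,l=cv2.minMaxLoc(r)
    yy,xx=np.where(A[y0:y1,x0:x1]);print(n,"score %.2f shift"%m,(l[0]-12,l[1]-12),"diff box",(xx.min()+x0,xx.max()+x0,yy.min()+y0,yy.max()+y0) if len(xx) else None, "darker frac",np.mean(b.sum(2)[y0:y1,x0:x1][A[y0:y1,x0:x1]]<a.sum(2)[y0:y1,x0:x1][A[y0:y1,x0:x1]]) if len(xx) else 0)
E
# move away from the fixture toward the robot side, wrist over the rack for a look
python3 -m handwheel '[[0,0,0.6,-1.2,-1.8,0,75],[0,0,0.6,-2.2,-3.2,0,75],[0,0,0,-2.2,-3.2,0,75],[0,0,0,-2.2,-3.2,0,75],[0,0,0,-2.2,-3.2,0,75],[0,0,0,-2.2,-3.2,0,75],[0,0,0,-2.2,-3.2,0,75],[0,0,0,-1.2,-1.8,0,75],[0,0,0,0,0,0,75],[0,0,0,0,0,0,75]]' >/dev/null; python3 - <<'E'
from m import *
st();im=get_image("wrist");cv2.imwrite("pics/w13.png",im);cv2.imwrite("pics/top2.png",get_image("top"));C=cam("wrist");g=cv2.cvtColor(im,6);h=cv2.cvtColor(im,40)
for n,x,y in(("+54",486,-287.6),("+18",450,-285.5),("-18",414.9,-283.5),("-54",379,-281.6)):
    a,b=proj(C,np.array([(x-12)/1e3,y/1e3+.010,.083])),proj(C,np.array([(x+12)/1e3,y/1e3+.010,.083]))
    print(n,a.round(0),b.round(0),[(int(g[r,int(a[0])]),int(h[r,int(a[0]),1])) for r in range(int(a[1]),int(b[1]),2)])
E
```

```text
tray score 0.89 shift (0, 0) diff box (np.int64(204), np.int64(209), np.int64(224), np.int64(269)) darker frac 1.0
hammerhandle score 1.00 shift (0, 0) diff box None darker frac 0
hammerhead score 0.59 shift (0, 0) diff box (np.int64(378), np.int64(408), np.int64(177), np.int64(189)) darker frac 1.0
rack score 0.63 shift (0, 0) diff box (np.int64(365), np.int64(409), np.int64(192), np.int64(264)) darker frac 0.9974120082815735
t28.43 tcp mm [ 419.9 -239.6  216.8] yaw_toolx 175.67 tilt z [-0.012  0.003 -1.   ] F [-0.3  0.1  0.6] w 63.7 q [-0.68  0.2  -0.14  1.25 -0.01 -0.61]
+54 [246. 246.] [248. 266.] [(44, 155), (147, 168), (144, 167), (138, 169), (154, 164), (142, 166), (148, 162), (144, 161), (145, 172), (186, 33)]
+18 [244. 213.] [246. 235.] [(76, 168), (47, 163), (52, 163), (136, 159), (149, 164), (140, 163), (151, 165), (151, 158), (144, 161), (145, 163), (141, 163)]
-18 [242. 180.] [245. 203.] [(145, 168), (140, 162), (145, 160), (76, 169), (54, 153), (38, 172), (150, 166), (148, 164), (138, 169), (154, 162), (148, 164), (144, 167)]
-54 [240. 143.] [243. 168.] [(149, 164), (152, 166), (80, 170), (73, 17), (77, 22), (110, 28), (217, 20), (215, 21), (214, 21), (210, 22), (218, 28), (149, 175)]
```

```bash
python3 - <<'E'
from m import *
finish_job();st()
E
```

```text
the job is handed in; nothing more can be done
the job is handed in; nothing more can be done
```

I fitted one shim at the +y gap (about 7 mm) and two at the −y gap (about 17 mm). The fourth shim is still standing in its rack slot, and the job was handed in at about 28.5 s.

**Last checks**
- **Seating:** Each shim bottomed out when I pushed it down (52, 74 and 64 N; limit 120 N). The hand height at seating matched the grasp height in the rack to within about 1.5 mm. From above, the tops sit at seated height: 10 mm thick at +y, 20 mm at −y, against the channel.
- **Pads:** The +y pad is pushed back about 3 mm. The −y pad is about 3 mm by gap size, but the image suggested nearer 4 mm, the top of the allowed range. Both readings are good to about 1 mm; I had no direct reading of the pad travel.
- **Rack:** Three slots are empty and the shim in the −54 slot is upright.
- **Tray, hammer and tin:** The tray and hammer handle show no shift in the overhead view, and the tin region did not change. The hammer head matched less well (0.59, no shift) because of the arm's shadow. All the changes there were darkening.

**What went wrong or disagreed**
- The first grasp closed on nothing and the second landed on the shim's shoulders. The fingertips stand roughly 15 mm behind the reported tool point, not 19 mm ahead as specified, so I worked out the grasp height from the images.
- Estimates of where a shim sat in the fingers differed by up to 2 mm between views. The bevelled feet absorbed this.

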